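Clear a backwards bottle from a labeller's chute, then shut and latch its sprung cover

TASK

A bottle has gone into the labeller's infeed chute back to front (white cap towards the machine's back, the others have it at the front) and is stuck under the red cap gauge: ease it back up the chute, lift it out and lay it on its side in the white reject tray, so that the bottles behind it roll down to the end stop. Then press the sprung clear cover down firmly onto its rubber stop, without forcing it, and while you hold it there slide the orange latch across under the brass catch, so that the cover stays shut when you let go. Leave everything else on the bench where it is.

Things in the scene. Friction and masses are not known exactly. Their poses are not given: they have to be found in the camera images.
- labeller: Benchtop bottle labeller, fixed, 245 mm deep (x), 345 mm wide (y). Origin on the bench; x points to its back (front is -x, where the operator stands), y up the chute, z up. White and blue drive housing at the back right (x 58 to 166, y -135 to 25 mm, up to z 123); paper label roll behind the chute (x 78 to 115, centre y 115, z 72, radius 50)
- chute_low (a point): Point on the chute's aluminium floor, on its centre line at labeller x 0, y -60, z 65 mm. The floor falls 14 degrees towards -y (25 mm higher per 100 mm of +y). Slippery white side guides, inner faces at x +-33 mm, 3 mm thick, stand 14 mm above the floor, measured square to it; beside and above them there is room for fingers
- gauge_edge (a point): Middle of the lower edge at the uphill end of the red gauge shoe, 36.5 mm above the floor, square to it. The shoe is a bar 5 mm thick, 18 mm wide (x -34 to -16 mm), parallel to the floor, running 41 mm downhill from here; its post stands outside the front guide at its downhill end, up to 42 mm above the floor. A cap at the front passes under the shoe, a bottle's body does not
- stuck: The stuck bottle: amber, 63 mm long, body 40 mm diameter by 40 mm long, white cap 28 mm diameter at its -x end, 35 to 70 g. Origin on its axis at mid-length; own x runs from cap to bottom. It lies across the chute, cap to the back, caught under the shoe's edge by 9 mm: move it 12 mm up the chute, pushing back the others, before it can rise. Fits a grasp from above across its ends, above the guides
- bottle1: First good bottle, same shape, cap to the front, resting against the stuck one; when that is gone it rolls by itself to the end stop at the station. It follows closely and can catch on fingers that are still low in the chute: lifting the stuck bottle up and back over this one (about 16 mm uphill on the first 45 mm) keeps it down. The chute runs on 60 mm beyond the last bottle
- bottle2: Second good bottle, same shape, touching the first (axes 40 mm apart)
- bottle3: Third good bottle, same shape, touching the second
- station (a point): Labelling station: where the middle of a bottle's axis lies when it rests against the dark end stop, under the cover; labeller x 0, y -65, z 84 mm
- tray: White reject tray, fixed, 120 mm (x) by 160 mm (y), 35 mm high, 4 mm walls and floor; origin at the centre of its underside. Stands to the right of the labeller, in either of two places
- hinge_mid (a point): Middle of the cover's hinge axis, which runs along the labeller's y, at labeller x 52, y -62, z 119 mm. The clear cover reaches 115 mm from it towards the front (-x), 72 mm wide, 4 mm thick; its free front edge stands up when open. A torsion spring opens it: about 3 N at the latch when open, 7 N when shut
- cover (a joint): Angle of the cover, rad: 0 level, about shut; 0.70 fully open, where it starts and springs back to when let go unlatched. On its rubber stop it reads between -0.085 and 0.085, by the stop's setting; latched and let go it rises about 0.03 above that
- catch_nominal (a point): Middle of the brass catch at the front right: rubber stop under the cover's corner (top at this height) and, from 13 to 19 mm above this height, a lip that will overhang the latch's nose by 3 mm when the cover is on the stop. Stop and lip are one bracket set in slots, really up to 8 mm higher or lower than this point: not measured, to be felt
- latch (a joint): Travel of the orange slide latch on the cover, m: 0 back, 0.018 fully across, towards the labeller's -y; friction about 2 N. Its steel nose goes under the lip from about 0.007 on, only with the cover within 2 mm of its stop; slid too early it strikes the lip or lands on top of it
- latch_pad (a point): Middle of the finger pad on top of the latch (moves with it): 98 mm from the hinge axis along the cover, 8 mm above the axis when level, at labeller y -52 mm with the latch back. Pad 30 mm (x) by 38 mm (y). An upright finger tab 14 mm high, 30 mm wide, 8 mm thick has its face 20 mm from here on the -y side; the pad runs 18 mm the other way. Press here, push the tab to -y
- tube_rack: Green tube rack with seven small tubes, 85 by 200 mm, 41 mm high, origin centre of underside; in the other of the tray's two places; leave alone
- freezer_box: White freezer box full of vials, 132 mm square, 52 mm high, origin centre of underside; leave alone
- pipette: White hand pipette lying on the bench at the right, 290 mm long, 30 mm high, origin near its middle on the bench; leave alone
- wash_bottle: White wash bottle with red cap and bent spout, 74 mm diameter, 190 mm high, origin centre of underside; leave alone
- tip_box: Blue pipette tip box, 85 by 125 mm, 57 mm high, origin centre of underside; leave alone
- spare_bottle: A bottle like the others standing upright on the bench with its cap up, 63 mm high, origin centre of underside; leave alone
Not all that is in view belongs to the job. What is shaped like the bottle1 but blue is not meant. Leave any turquoise look-alike of the bottle3 alone.

How it is judged:
By the outcome, as a careful person would: the job done as asked, in the order asked, and still so for the second after the job is handed in, with the robot touching nothing.
It also fails if it takes over 51 s, if anything falls off the work surface, if the arm or the gripper's body presses on something with over 40 N, if the wrist force passes 120 N, or if a joint passes its speed limit or range.

ROBOT

A 7-joint arm with a two-finger parallel gripper is mounted at the origin on the work surface. World frame = base frame: x ahead of the robot, y to its left, z up, the work surface at z = 0. Lengths are in m, angles in rad, forces in N, time in s.
With the tool pointing down it reaches from about 0.425 to 0.875 m from the base axis. Payload 4.7 kg.
Tool frame: the origin (TCP) lies on the centre line of the jaws, within the pads' length; the fingertips stand ahead of it and the grasp point (between the pads) lies 8 mm behind it (ctrl.finger_overhang is the x of the fingertips in the tool frame, in m); x points along the fingers, z is the direction in which the jaws open and shut, and the axes are right-handed (so a half turn about x gives the same grasp; the last joint's range is limited). The gripper opens to 87 mm and grips with 3 to 60 N. Pads are 19 mm wide; open, the fingers measure 117 mm over their backs; the gripper's body (75 mm by 190 mm) begins 51 mm behind the grasp point.
Start: joints at [-1.122, 0.321, -0.07, 1.45, 0.023, 1.371, -0.057], TCP at [0.274, 0.59, 0.234] pointing down, gripper open.
Joint ranges: [-2.86, 2.86], [-0.3, 2.09], [-1.38, 1.24], [0.06, 2.45], [-1.56, 4.7], [0.09, 2.05], [-2.69, 2.69]. Speed limits (rad/s): [2.57, 2.57, 3.14, 3.14, 3.14, 3.14, 3.14].

INTERFACE

Orientations are given as a rotation vector (axis times angle).
In Python, from bench import readout, viewer, job, nets, ctrl gives the robot as it stands.
- The arm moves only by the shell command python3 -m creep 'ROWS' [FORCE]. ROWS is JSON, a list of rows, each an object with "linear": the shift along the tool's x, y, z in m, a list of three; "twist": the turn, a rotation vector about the tool's x, y, z in degrees, a list of three; "fingers": the gripper's target within -1 to 1 (shut at 1, half-way at 0, fully open at -1). A call has 1 to 8 rows; each row is the pose to reach, as a shift and turn from the pose commanded when the call began, along the tool's axes at that moment; what a row does not reach only later rows make up. A row lasts 1/12 s, in which the tool goes at most 41.7 mm and 7.16 degrees, less where a joint would pass 70% of its speed; a pose out of reach is approached as far as the arm can. A call with a gripper value outside its range is refused whole. The fingers move at their own pace and stop on an object; FORCE is the grip in N (left out, the last holds). Time passes only in rows, so rows that repeat a pose let the fingers close. It gives the time, the measured TCP pose, the force and the opening at its end, in the units of the state.
- readout.get_state(): the state, without advancing time (a new reading comes with each control period).
- viewer.get_image(name): name is "scene" or "side" or "wrist"; returns (picture, depth): 400x640x3 uint8, red, green, blue; 400x640 float32, m along the optical axis (not along the pixel's ray), 0 where there is no reading.
- viewer.camera_params(name): a dict with "K" (3x3 intrinsics, pixels), "cam_to_world" (4x4, takes a point from camera to world coordinates). Camera axes: x right, y down, z forward; pixel columns grow to the right and rows downward; lengths in m; the calibration is good to about 2 mm. The wrist camera is an equidistant fisheye: a pixel r from the principal point sees the ray r / f radians off the axis. A picture is of the moment at which its call begins: read the wrist's pose just before it. camera_params takes no time and is no camera call; for the wrist camera it gives the pose at the moment of the call.
- job.close_job(): hands the job in, once; it reports no verdict.
Trained networks look in the newest picture that a camera, given by its name, has taken for a name from the list of things; names that differ only in an ending like _2 or _b are one class to them, and where a whole thing is asked for, a point or a joint stands for the part that bears it (a point fixed in the world has none). Each returns a list of dicts, best first, with "conf" (0 to 1); they miss things now and then, are a little off and sometimes report something else, mostly with a low value. They report only what shows in the picture. A call takes as long as a camera call. They do not tell look-alikes from the thing itself.
- nets.boxes_of(camera, label): "centre" ([x, y, z] in m, in world coordinates, good to about 4 mm: the middle of the surface that is visible of it).
- nets.place_of(camera, label): "centre" ([x, y, z] in m, in world coordinates, good to about 4 mm: a listed point, or the origin of a listed thing).
The state is a dict: "time": time; "joint_positions": joint angles; "qd": joint speeds; "joint_torque": joint torques, N m; "position": TCP position; "tool_rot": TCP orientation; "ft_force": force on the tool from outside, world axes, zero at the start; "torque": the same for the moment, N m; "grip_width": opening from 0.0 (shut) to 1.0 (fully open).
Only numpy, scipy, OpenCV 4.12 (cv2) and the standard library are available. Lean on these libraries where they do the work, as an engineer would, in place of code of your own. Each camera call takes 0.05 s, during which the arm holds its last target.

## Working session

There is one attempt and no reset: what is moved stays moved. The work goes in short steps, Python scripts to look and compute and a shell command to move; the robot and the scene stay as the last step left them, time stands still between calls to the robot, and variables do not carry over. Pictures are saved under pics/ and viewed, and the job is handed in when it is done.

```bash
ls -la; mkdir -p pics; cat > h.py <<'E'
import numpy as np, cv2
from scipy.spatial.transform import Rotation as R
from bench import readout, viewer, job, nets, ctrl
def save(name, fn):
    im,d=viewer.get_image(name); cv2.imwrite('pics/'+fn, im[:,:,::-1]); np.save('pics/'+fn+'.npy', d); return im,d
E
python3 - <<'E'
from h import *
s=readout.get_state(); print(s, ctrl.finger_overhang)
save('scene','scene0.png'); save('side','side0.png')
for c in ['scene','side']:
    p=viewer.camera_params(c); print(c,p['K'],p['cam_to_world'])
print(readout.get_state()['time'])
E
```

```text
total 12
drwxr-xr-x  3 agent agent 4096 Dec  6 22:59 .
drwxr-xr-x 23 root  root  4096 Dec  6 22:59 ..
drwxr-xr-x  2 agent agent 4096 Dec  6 22:59 pics
{'time': 0.0, 'joint_positions': array([-1.12191735,  0.32183141, -0.07006838,  1.45168802,  0.02258728,
        1.37075759, -0.05691341]), 'qd': array([ 0.00026344, -0.00088278, -0.00232612, -0.00161494, -0.00060434,
       -0.0006145 ,  0.00110856]), 'joint_torque': array([-3.00619658e-04, -4.91292787e+01, -4.04091440e-01, -3.12537181e+01,
       -6.39034552e-02,  4.36263601e-02,  1.81411397e-04]), 'position': array([0.27361406, 0.58902628, 0.23244934]), 'tool_rot': array([-0.8843598 ,  1.38565471,  0.88256106]), 'ft_force': array([0.79535529, 0.18754767, 0.52021555]), 'torque': array([-0.01399779,  0.03180989,  0.00690701]), 'grip_width': 1.00004806003441} 0.011
scene [[402.69526419   0.         320.37051561]
 [  0.         402.69526419 200.67604223]
 [  0.           0.           1.        ]] [[-0.19633095  0.70784116 -0.67853891  1.24982255]
 [ 0.98035443  0.12832466 -0.14979309  0.26532985]
 [-0.01895644 -0.69461765 -0.71912932  0.93419946]
 [ 0.          0.          0.          1.        ]]
side [[491.19518077   0.         322.65559128]
 [  0.         491.19518077 193.59475286]
 [  0.           0.           1.        ]] [[ 0.69252122 -0.4799986   0.53853106 -0.33551347]
 [-0.72109639 -0.48215934  0.49753629 -0.6948417 ]
 [ 0.02084106 -0.73288724 -0.68003084  1.16952524]
 [ 0.          0.          0.          1.        ]]
0.1
```

View pics/scene0.png

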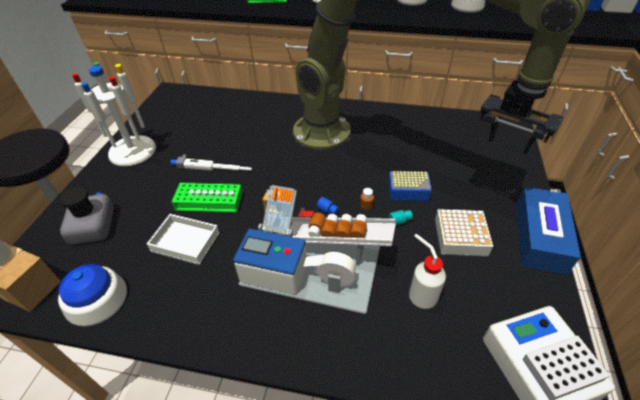

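View pics/side0.png

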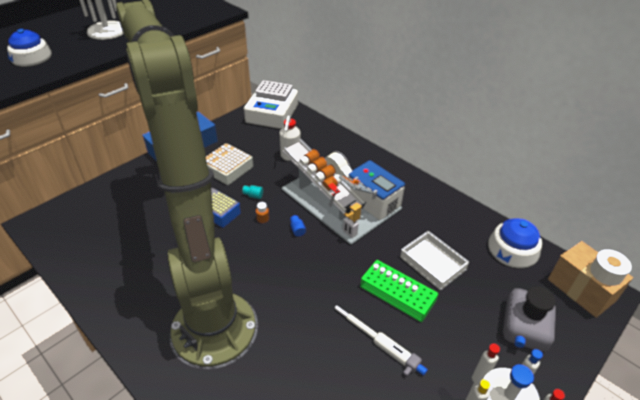

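The scene view shows the labeller centred near (310,250). Its chute runs to the right (world +y), with four amber bottles at about (315–360,225), the clear cover at (280,205) and the tray at (183,238). Blue and turquoise look-alikes lie at (327,205) and (402,216). Next I'll ask the networks.

```bash
python3 - <<'E'
from h import *
for c in ['scene','side']:
    for l in ['labeller','chute_low','gauge_edge','stuck','bottle1','station','hinge_mid','catch_nominal','latch_pad','tray']:
        r=nets.place_of(c,l); print(c,l,[(np.round(q['centre'],4).tolist(),round(q['conf'],2)) for q in r[:5]])
print(readout.get_state()['time'])
E
```

```text
scene labeller [([0.5631, 0.0649, -0.0024], 0.94)]
scene chute_low [([0.5624, 0.0036, 0.0627], 0.83)]
scene gauge_edge [([0.5409, 0.0861, 0.1245], 0.56)]
scene stuck []
scene bottle1 [([0.571, 0.1734, 0.1242], 0.77), ([0.4039, 0.1017, 0.0169], 0.71), ([0.5747, 0.2116, 0.1357], 0.62), ([0.4093, 0.326, 0.0172], 0.61), ([0.5706, 0.1363, 0.1172], 0.55)]
scene station [([0.5578, 0.0039, 0.0831], 0.8)]
scene hinge_mid [([0.6107, -0.0007, 0.1169], 0.68)]
scene catch_nominal []
scene latch_pad [([0.5445, 0.0117, 0.1869], 0.78), ([0.5762, 0.2087, 0.1363], 0.26)]
scene tray [([0.6082, -0.2868, -0.0003], 0.62)]
side labeller [([0.5655, 0.0643, 0.0014], 0.89)]
side chute_low [([0.5639, 0.0038, 0.0662], 0.7)]
side gauge_edge [([0.5672, 0.1012, 0.107], 0.38)]
side stuck [([0.5668, 0.0994, 0.1065], 0.57)]
side bottle1 [([0.566, 0.1367, 0.1202], 0.79), ([0.5704, 0.1764, 0.1302], 0.78), ([0.5749, 0.2184, 0.1392], 0.75), ([0.4089, 0.1043, 0.021], 0.51), ([0.4085, 0.3258, 0.0214], 0.45)]
side station [([0.5606, 0.004, 0.0857], 0.95)]
side hinge_mid [([0.6123, -0.0026, 0.1198], 0.68), ([0.282, -0.3473, -0.0019], 0.53)]
side catch_nominal [([0.5056, -0.0412, 0.1138], 0.73)]
side latch_pad [([0.5391, 0.0113, 0.1887], 0.37)]
side tray [([0.6064, -0.2898, -0.0001], 0.61)]
1.1
```

```bash
python3 - <<'E'
import cv2
a=cv2.imread('pics/scene0.png')[165:315,220:420]; cv2.imwrite('pics/sc_zoom.png',cv2.resize(a,(800,600),interpolation=cv2.INTER_CUBIC))
a=cv2.imread('pics/side0.png')[110:250,260:420]; cv2.imwrite('pics/si_zoom.png',cv2.resize(a,(685,600),interpolation=cv2.INTER_CUBIC))
E
```

```text
(no output)
```

View pics/sc_zoom.png

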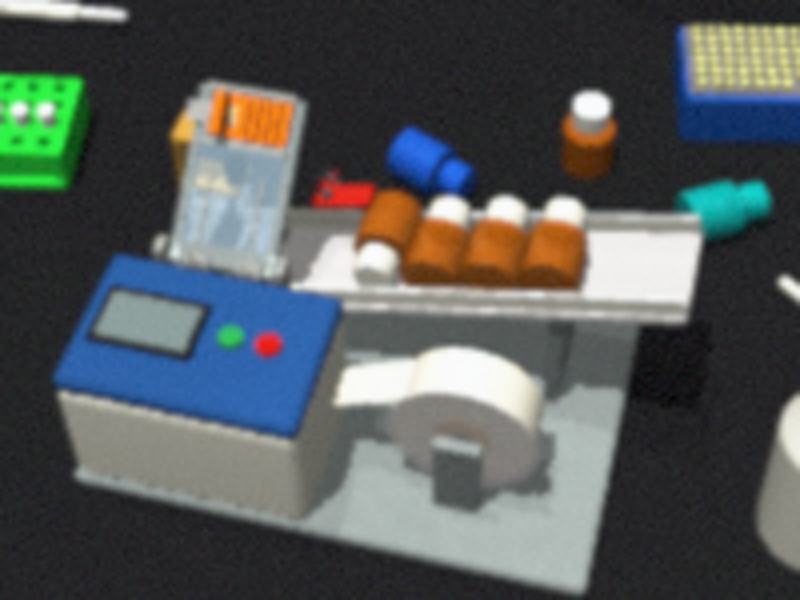

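View pics/si_zoom.png

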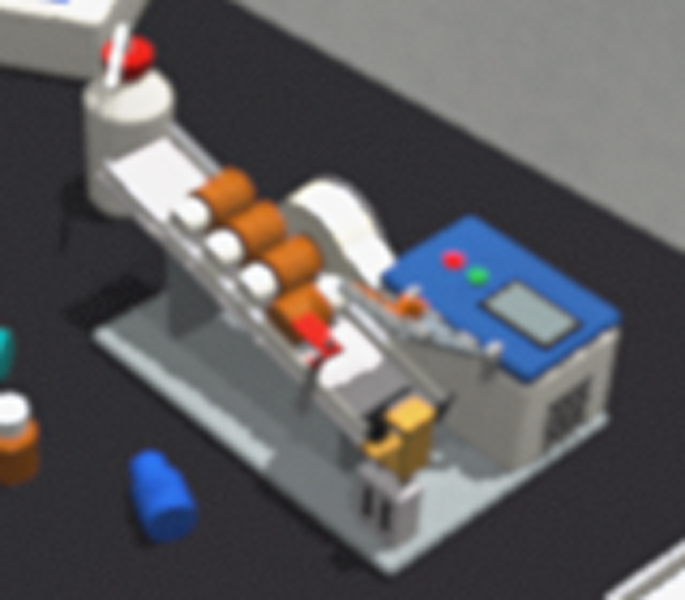

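```bash
cat >> h.py <<'E'
np.set_printoptions(precision=4,suppress=True)
def delta(p,Rt=None,s=None):
    s=s or readout.get_state(); R0=R.from_rotvec(s['tool_rot'])
    sh=R0.inv().apply(np.array(p)-s['position'])
    tw=(R0.inv()*Rt).as_rotvec(degrees=True) if Rt is not None else None
    return sh*1000,tw
E
cat > fit.py <<'E'
from h import *
from scipy.optimize import least_squares
obs=[((0,0,0),(.5631,.0649)),((0,0,0),(.5655,.0643)),((0,-60,65),(.5624,.0036)),((0,-60,65),(.5639,.0038)),((0,-65,84),(.5578,.0039)),((0,-65,84),(.5606,.004)),((52,-62,119),(.6107,-.0007)),((52,-62,119),(.6123,-.0026))]
bot=[(.571,.1734),(.5747,.2116),(.5706,.1363),(.566,.1367),(.5704,.1764),(.5749,.2184),(.5668,.0994)]
def f(p):
    a,x,y=p;c,s=np.cos(a),np.sin(a);r=[]
    for l,w in obs:
        r+= [x+(c*l[0]-s*l[1])/1e3-w[0], y+(s*l[0]+c*l[1])/1e3-w[1]]
    for b in bot: r.append(c*(b[0]-x)+s*(b[1]-y))
    return r
q=least_squares(f,[0,.564,.064],loss='soft_l1',f_scale=.003); print(np.degrees(q.x[0]),q.x[1:]); print(np.array(f(q.x))*1000)
a,x,y=q.x
for b in bot: print(np.round(-np.sin(a)*(b[0]-x)+np.cos(a)*(b[1]-y),4))
E
python3 fit.py
python3 - <<'E'
from h import *
s=readout.get_state(); print(R.from_rotvec(s['tool_rot']).as_matrix())
E
```

```text
-3.73655527549426 [0.5644 0.0648]
[ 1.2829 -0.059  -1.1171  0.541  -1.9272  1.3685 -3.4272  1.1685  2.3469
 -3.9209 -0.4531 -4.0209  1.5319  0.284  -0.0681  2.184  -0.4716  0.731
  1.547  -3.0693 -1.2659  0.4875  0.1598]
0.1088
0.1471
0.0717
0.0718
0.1117
0.1539
0.0346
[[ 0.0001 -0.907   0.4212]
 [ 0.      0.4212  0.907 ]
 [-1.     -0.      0.0001]]
```

```bash
cat >> h.py <<'E'
LA=np.radians(-3.74); LO=np.array([.5644,.0648,0.])
RL=R.from_rotvec([0,0,LA])
def L2W(p): return LO+RL.apply(np.array(p)/1000.)
def W2L(p): return RL.inv().apply(np.array(p)-LO)*1000
def RT(extra=0.): # tool down, z along labeller x
    z=RL.apply([1,0,0]); x=np.array([0,0,-1.]); y=np.cross(z,x); return R.from_matrix(np.c_[x,y,z])
E
python3 - <<'E'
from h import *
p=L2W([0,40,240]); print(p, delta(p,RT()))
c=viewer.camera_params('wrist'); s=readout.get_state(); T=c['cam_to_world']; R0=R.from_rotvec(s['tool_rot'])
print(c['K'],R0.inv().apply(T[:3,3]-s['position']),R0.inv().as_matrix()@T[:3,:3])
E
```

```text
[0.567  0.1047 0.24  ] (array([  -6.4312, -470.0927, -316.202 ]), array([68.8278,  0.0048, -0.0006]))
[[309.7069   0.     324.69  ]
 [  0.     309.7069 198.6296]
 [  0.       0.       1.    ]] [-0.1506  0.0708 -0.0006] [[-0.0003 -0.2586  0.966 ]
 [ 0.0001 -0.966  -0.2586]
 [ 1.     -0.      0.0003]]
```

```bash
python3 -m creep '[{"linear":[0,-33,-22],"twist":[5,0,0],"fingers":-1},{"linear":[0,-66,-44],"twist":[10,0,0],"fingers":-1},{"linear":[0,-99,-66],"twist":[15,0,0],"fingers":-1},{"linear":[0,-132,-88],"twist":[20,0,0],"fingers":-1},{"linear":[0,-165,-111],"twist":[25,0,0],"fingers":-1},{"linear":[0,-198,-133],"twist":[30,0,0],"fingers":-1},{"linear":[0,-231,-155],"twist":[35,0,0],"fingers":-1},{"linear":[0,-264,-177],"twist":[40,0,0],"fingers":-1}]' 15
python3 - <<'E'
from h import *
p=L2W([0,40,240]); print(p, delta(p,RT()))
E
```

```text
time: 1.77
position: [0.4477, 0.3029, 0.2339]
tool_rot: [-0.34, 1.543, 0.341]
ft_force: [0.8, 0.7, 1.2]
grip_width: 0.998
[0.567  0.1047 0.24  ] (array([  -6.152 , -229.92  ,   24.9669]), array([28.5898,  0.0394, -0.0371]))
```

Linear shifts are in metres. The per-row cap absorbed my slip in units, so I'll use metres from here on.

```bash
python3 -m creep '[{"linear":[0,-0.038,0.004],"twist":[5,0,0],"fingers":-1},{"linear":[-0.002,-0.077,0.008],"twist":[10,0,0],"fingers":-1},{"linear":[-0.003,-0.115,0.012],"twist":[15,0,0],"fingers":-1},{"linear":[-0.004,-0.153,0.016],"twist":[20,0,0],"fingers":-1},{"linear":[-0.005,-0.192,0.02],"twist":[25,0,0],"fingers":-1},{"linear":[-0.006,-0.23,0.025],"twist":[28.6,0,0],"fingers":-1},{"linear":[-0.006,-0.23,0.025],"twist":[28.6,0,0],"fingers":-1}]' 15
python3 - <<'E'
from h import *
save('wrist','w1.png'); save('side','s1.png')
s=readout.get_state()
p=L2W([0,40,240]); print(s['time'],p, delta(p,RT()))
for l in ['labeller','chute_low','gauge_edge','stuck','bottle1','station','hinge_mid','catch_nominal','latch_pad','tray','cover','latch']:
    r=nets.place_of('wrist',l); print(l,[(np.round(q['centre'],4).tolist(),W2L(q['centre']).round(1).tolist(),round(q['conf'],2)) for q in r[:5]])
E
```

```text
time: 2.35
position: [0.5708, 0.097, 0.2403]
tool_rot: [0.056, 1.566, -0.064]
ft_force: [0.1, -1.1, -0.0]
grip_width: 0.998
2.45 [0.567  0.1047 0.24  ] (array([-0.3665, -0.253 , -0.7843]), array([0.0014, 0.012 , 0.0118]))
labeller [([0.5687, 0.0653, -0.0052], [4.3, 0.8, -5.2], 0.66), ([0.363, 0.2164, -0.0013], [-210.9, 138.1, -1.3], 0.54)]
chute_low [([0.5573, 0.0021, 0.0665], [-3.0, -63.0, 66.5], 0.65)]
gauge_edge [([0.5417, 0.0822, 0.1204], [-23.8, 15.9, 120.4], 0.7)]
stuck [([0.569, 0.0955, 0.1115], [2.6, 30.9, 111.5], 0.73)]
bottle1 [([0.5773, 0.2147, 0.1392], [3.1, 150.4, 139.2], 0.9), ([0.4103, 0.1044, 0.0222], [-156.4, 29.5, 22.2], 0.83), ([0.4107, 0.3241, 0.0187], [-170.3, 248.7, 18.7], 0.81), ([0.5691, 0.1759, 0.1279], [-2.6, 111.2, 127.9], 0.75), ([0.5681, 0.1378, 0.1166], [-1.1, 73.1, 116.6], 0.64)]
station [([0.5696, 0.1373, 0.1146], [0.5, 72.7, 114.6], 0.26)]
hinge_mid [([0.607, 0.0011, 0.1173], [46.7, -60.8, 117.3], 0.84)]
catch_nominal []
latch_pad [([0.5434, 0.0075, 0.183], [-17.2, -58.5, 183.0], 0.72)]
tray []Traceback (most recent call last):
  File "<stdin>", line 6, in <module>
ValueError: it knows: bottle, catch_nominal, chute_low, freezer_box, gauge_edge, hinge_mid, labeller, latch_pad, pipette, spare_bottle, station, stuck, tip_box, tray, tube_rack, wash_bottle
```

View pics/w1.png

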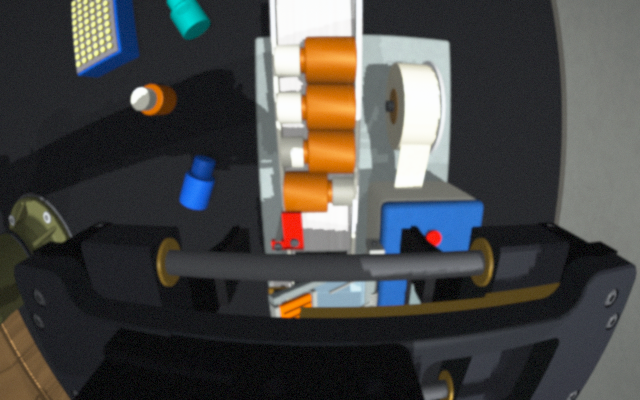

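The wrist view shows the stuck bottle's body at (305,191) with its cap to the right (back) at (343,191). The red shoe is at (291,230) and the three good bottles are at rows 152, 106 and 60. I'll refine positions from the depth.

```bash
cat >> h.py <<'E'
def wpts(d,c):
    K=c['K'];v,u=np.mgrid[0:400,0:640];X=(u-K[0,2])/K[0,0];Y=(v-K[1,2])/K[1,1];r=np.hypot(X,Y)+1e-9
    t=np.tan(np.minimum(r,1.5)); P=np.stack([X/r*t*d,Y/r*t*d,d],-1)
    return P@c['cam_to_world'][:3,:3].T+c['cam_to_world'][:3,3]
def spts(d,c):
    K=c['K'];v,u=np.mgrid[0:400,0:640]
    P=np.stack([(u-K[0,2])/K[0,0]*d,(v-K[1,2])/K[1,1]*d,d],-1)
    return P@c['cam_to_world'][:3,:3].T+c['cam_to_world'][:3,3]
E
python3 - <<'E'
from h import *
from scipy.optimize import least_squares
im=cv2.imread('pics/w1.png')[:,:,::-1].astype(int); d=np.load('pics/w1.png.npy'); c=viewer.camera_params('wrist')
P=wpts(d,c); hsv=cv2.cvtColor(im.astype(np.uint8),cv2.COLOR_RGB2HSV)
org=(hsv[...,0]>5)&(hsv[...,0]<20)&(hsv[...,1]>170)&(hsv[...,2]>90)
ax=[]
for n,(u0,u1,v0,v1) in {'stuck':(275,332,168,214),'b1':(305,360,131,174),'b2':(305,360,84,130),'b3':(305,360,36,83)}.items():
    m=np.zeros_like(org);m[v0:v1,u0:u1]=1;m&=org&(d>0)
    q=W2L(P[m].reshape(-1,3)); q=q[np.abs(q[:,2]-np.median(q[:,2]))<25]
    f=lambda p:np.hypot(q[:,1]-p[0]-p[2]*q[:,0],q[:,2]-p[1])-20
    s=least_squares(f,[np.median(q[:,1]),np.median(q[:,2])-15,0],loss='soft_l1',f_scale=1)
    print(n,len(q),'x',np.percentile(q[:,0],[2,50,98]).round(1),'axis y,z,yaw',s.x.round(3))
white=(hsv[...,1]<60)&(hsv[...,2]>150)
m=np.zeros_like(org);m[174:210,328:360]=1;m&=white&(d>0);q=W2L(P[m]);q=q[q[:,2]>100];print('cap',np.percentile(q,[2,50,98],axis=0).round(1))
red=((hsv[...,0]<4)|(hsv[...,0]>174))&(hsv[...,1]>170)&(hsv[...,2]>90);red[:,360:]=0
m=red&(d>0);q=W2L(P[m]);print('red',np.percentile(q,[2,10,50,90,98],axis=0).round(1))
E
```

```text
stuck 1831 x [-35.7 -16.1   3.3] axis y,z,yaw [ 44.902 107.664   0.041]
b1 2005 x [-16.7   3.5  22.4] axis y,z,yaw [ 82.965 117.317   0.02 ]
b2 2204 x [-15.5   3.   21.1] axis y,z,yaw [121.821 127.288   0.018]
b3 2186 x [-15.3   2.1  20.5] axis y,z,yaw [160.558 137.174   0.013]
cap [[  6.8  32.4 100.6]
 [ 16.8  46.3 119.7]
 [ 29.2  57.4 122.3]]
red [[-49.8  -9.7 102.4]
 [-39.5  -6.2 117. ]
 [-32.2   9.7 121.5]
 [-23.7  25.5 125.3]
 [-22.   28.2 126.3]]
```

The arm was still settling when that picture was taken, so I'll retake it at rest.

```bash
cat > an.py <<'E'
from h import *
import sys
from scipy.optimize import least_squares
print(readout.get_state()['position']); c=viewer.camera_params('wrist')
im,d=save('wrist',sys.argv[1]); print(readout.get_state()['position'])
P=wpts(d,c); hsv=cv2.cvtColor(im,cv2.COLOR_RGB2HSV)
org=((hsv[...,0]>5)&(hsv[...,0]<20)&(hsv[...,1]>170)&(hsv[...,2]>90)&(d>0)).astype(np.uint8)
n,lab,st,cen=cv2.connectedComponentsWithStats(cv2.erode(org,np.ones((3,3))))
for i in range(1,n):
    if st[i,4]<700: continue
    q=W2L(P[lab==i]); q=q[np.abs(q[:,2]-np.median(q[:,2]))<25]
    f=lambda p:np.hypot(q[:,1]-p[0]-p[2]*q[:,0],q[:,2]-p[1])-20
    s=least_squares(f,[np.median(q[:,1]),np.median(q[:,2])-15,0],loss='soft_l1',f_scale=1)
    print(cen[i].round(),len(q),'x',np.percentile(q[:,0],[2,50,98]).round(1),'axis y,z,yaw',s.x.round(3))
red=((hsv[...,0]<4)|(hsv[...,0]>174))&(hsv[...,1]>170)&(hsv[...,2]>90);red[:,360:]=0
m=red&(d>0);q=W2L(P[m]);print('red',np.percentile(q,[2,10,50,90,98],axis=0).round(1))
E
python3 an.py w2.png
```

```text
[0.567  0.1075 0.2397]
[0.5671 0.1074 0.2396]
[332. 134.] 7505 x [-26.7   5.   26.8] axis y,z,yaw [ 92.13  135.315   1.296]
red [[-41.6 -14.2 117.7]
 [-34.  -11.3 119.3]
 [-26.5   2.6 123.1]
 [-18.6  16.4 126.2]
 [-12.   75.1 310.8]]
```

```bash
python3 - <<'E'
from h import *
from scipy.optimize import least_squares
im=cv2.imread('pics/w2.png')[:,:,::-1].copy(); d=np.load('pics/w2.png.npy'); c=viewer.camera_params('wrist')
P=wpts(d,c); hsv=cv2.cvtColor(im,cv2.COLOR_RGB2HSV)
org=((hsv[...,0]>5)&(hsv[...,0]<20)&(hsv[...,1]>170)&(hsv[...,2]>90)&(d>0))
Q=W2L(P.reshape(-1,3)).reshape(P.shape)
org&=(abs(Q[...,0])<45)&(Q[...,2]<200)
for y0 in (35,74,113,152):
    m=org&(abs(Q[...,1]-y0)<17)
    q=Q[m]
    f=lambda p:np.hypot(q[:,1]-p[0]-p[2]*q[:,0],q[:,2]-p[1])-20
    s=least_squares(f,[y0,np.median(q[:,2])-15,0],loss='soft_l1',f_scale=1)
    print(y0,len(q),'x',np.percentile(q[:,0],[1,50,99]).round(1),'axis y,z,yaw',s.x.round(3))
w=(hsv[...,1]<60)&(hsv[...,2]>150)&(abs(Q[...,0])<36)&(Q[...,1]>15)&(Q[...,1]<50)&(Q[...,2]>110)&(Q[...,2]<130)
print('cap',np.percentile(Q[w],[2,50,98],axis=0).round(1))
# floor
fl=(abs(Q[...,0])<30)&(Q[...,1]>180)&(Q[...,1]<210)&(d>0)&(Q[...,2]<140);q=Q[fl];print('floor',len(q)); print(np.polyfit(q[:,1],q[:,2],1))
E
```

```text
35 1643 x [-30.7 -11.8   9.8] axis y,z,yaw [ 32.931 108.175  -0.007]
74 1890 x [-11.5   9.5  28.8] axis y,z,yaw [ 71.732 117.852   0.007]
113 2100 x [-11.9   8.8  28.3] axis y,z,yaw [110.779 127.52   -0.005]
152 2014 x [-12.3   8.8  28.1] axis y,z,yaw [149.42  137.219   0.005]
cap [[  7.   19.5 114.1]
 [ 20.6  34.1 120.7]
 [ 30.6  44.  123.2]]
floor 2463
[ 0.2481 79.8861]
```

View pics/w2.png

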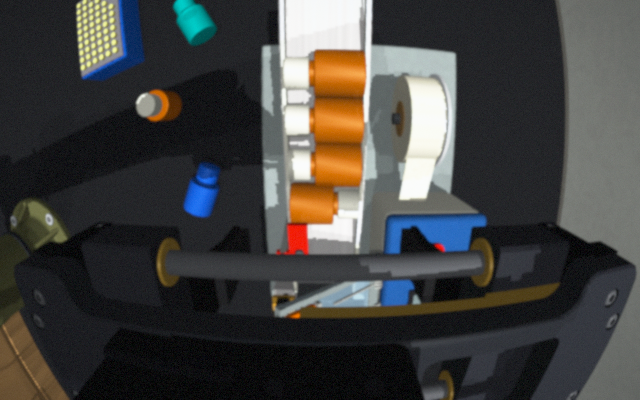

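```bash
python3 - <<'E'
from h import *
print(delta(L2W([0,34,118]),RT()))
E
```

```text
(array([121.6238,  -8.7176,   0.0805]), array([ 0.272 ,  0.0062, -0.009 ]))
```

```bash
python3 -m creep '[{"linear":[0.02,-0.009,0],"twist":[0,0,0],"fingers":-0.7},{"linear":[0.05,-0.009,0],"twist":[0,0,0],"fingers":-0.7},{"linear":[0.08,-0.009,0],"twist":[0,0,0],"fingers":-0.7},{"linear":[0.1,-0.009,0],"twist":[0,0,0],"fingers":-0.7},{"linear":[0.1,-0.009,0],"twist":[0,0,0],"fingers":-0.7},{"linear":[0.1,-0.009,0],"twist":[0,0,0],"fingers":-0.7}]' 15
python3 - <<'E'
from h import *
save('wrist','w3.png')
s=readout.get_state(); print(delta(L2W([0,34,118]),RT()),s['time'],s['ft_force'])
E
```

```text
time: 3.5
position: [0.566, 0.0979, 0.139]
tool_rot: [0.047, 1.572, -0.049]
ft_force: [0.5, -0.3, 0.8]
grip_width: 0.853
(array([22.5198,  0.5617, -0.6614]), array([ 0.2282,  0.0577, -0.0114])) 3.55 [ 0.3622 -0.6921  0.847 ]
```

View pics/w3.png

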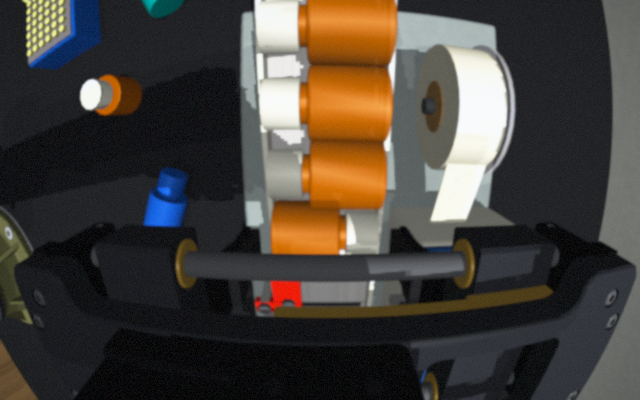

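The open fingers, at about (240,245) and (405,245), straddle the stuck bottle (272–380, row 228). I'll go down and close.

```bash
python3 -m creep '[{"linear":[0.011,0,0],"twist":[0,0,0],"fingers":-0.7},{"linear":[0.022,0,0],"twist":[0,0,0],"fingers":-0.7},{"linear":[0.022,0,0],"twist":[0,0,0],"fingers":-0.7},{"linear":[0.022,0,0],"twist":[0,0,0],"fingers":-0.7}]' 15
python3 - <<'E'
from h import *
s=readout.get_state(); print(delta(L2W([0,34,118]),RT()),s['time'],s['ft_force'])
E
```

```text
time: 3.88
position: [0.5662, 0.098, 0.1171]
tool_rot: [0.048, 1.571, -0.048]
ft_force: [-0.5, 0.8, 1.3]
grip_width: 0.854
(array([-0.9483,  0.7893,  0.38  ]), array([ 0.2265, -0.0603,  0.021 ])) 3.8833 [-0.4909  0.8333  1.3088]
```

```bash
python3 -m creep '[{"linear":[-0.001,0.001,0],"twist":[0,0,0],"fingers":0.1},{"linear":[-0.001,0.001,0],"twist":[0,0,0],"fingers":0.1},{"linear":[-0.001,0.001,0],"twist":[0,0,0],"fingers":0.1},{"linear":[-0.001,0.001,0],"twist":[0,0,0],"fingers":0.1},{"linear":[-0.001,0.001,0],"twist":[0,0,0],"fingers":0.1}]' 15
python3 - <<'E'
from h import *
s=readout.get_state(); print(W2L(s['position']),s['time'],s['ft_force'],s['grip_width']*87)
E
```

```text
time: 4.3
position: [0.5669, 0.0993, 0.1191]
tool_rot: [0.048, 1.57, -0.048]
ft_force: [-0.4, -0.3, 3.4]
grip_width: 0.724
[  0.2266  34.5526 119.1359] 4.3 [-0.401  -0.3418  3.373 ] 62.99560325295273
```

```bash
python3 -m creep '[{"linear":[-0.0012,0.0045,0],"twist":[0,0,0],"fingers":0.1},{"linear":[-0.0024,0.009,0],"twist":[0,0,0],"fingers":0.1},{"linear":[-0.0036,0.0136,0],"twist":[0,0,0],"fingers":0.1},{"linear":[-0.0042,0.0155,0],"twist":[0,0,0],"fingers":0.1},{"linear":[-0.0042,0.0155,0],"twist":[0,0,0],"fingers":0.1},{"linear":[-0.0042,0.0155,0],"twist":[0,0,0],"fingers":0.1}]' 15
python3 - <<'E'
from h import *
s=readout.get_state(); print(W2L(s['position']),s['time'],s['ft_force'],s['grip_width']*87)
E
```

```text
time: 4.8
position: [0.568, 0.1151, 0.1231]
tool_rot: [0.048, 1.569, -0.047]
ft_force: [0.2, -1.8, 3.4]
grip_width: 0.724
[  0.274   50.419  123.1238] 4.8 [ 0.2234 -1.849   3.4257] 62.982863996157086
```

```bash
python3 -m creep '[{"linear":[-0.012,0.004,0],"twist":[0,0,0],"fingers":0.1},{"linear":[-0.028,0.008,0],"twist":[0,0,0],"fingers":0.1},{"linear":[-0.046,0.011,0],"twist":[0,0,0],"fingers":0.1},{"linear":[-0.075,0.011,0],"twist":[0,0,0],"fingers":0.1},{"linear":[-0.11,0.011,0],"twist":[0,0,0],"fingers":0.1},{"linear":[-0.13,0.011,0],"twist":[0,0,0],"fingers":0.1},{"linear":[-0.13,0.011,0],"twist":[0,0,0],"fingers":0.1}]' 15
python3 - <<'E'
from h import *
save('wrist','w4.png'); 
s=readout.get_state(); print(W2L(s['position']),s['time'],s['ft_force'],s['grip_width']*87)
save('side','s4.png')
a=cv2.imread('pics/s4.png')[60:260,230:470]; cv2.imwrite('pics/s4z.png',cv2.resize(a,(720,600),interpolation=cv2.INTER_CUBIC))
s=readout.get_state(); print(W2L(s['position']),s['time'],s['ft_force'],s['grip_width']*87)
E
```

```text
time: 5.38
position: [0.5708, 0.1272, 0.2591]
tool_rot: [0.051, 1.561, -0.044]
ft_force: [1.0, -0.3, 0.2]
grip_width: 0.72
[  1.2039  62.2985 256.1744] 5.4333 [-0.6376 -0.3587 -0.5286] 62.52509147501348
[  0.0789  61.851  253.8838] 5.4833 [-1.2157 -0.0161 -1.2509] 63.12052071169328
```

View pics/w4.png

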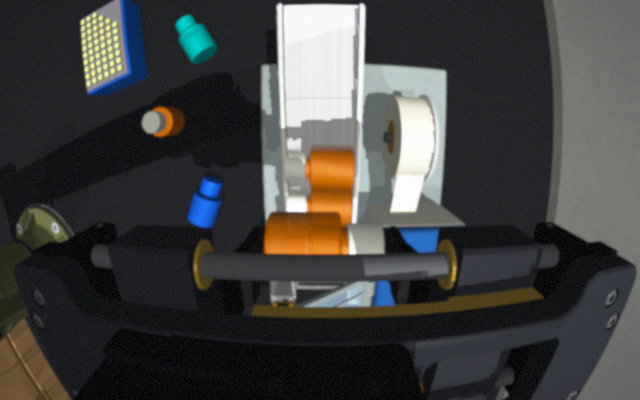

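View pics/s4z.png

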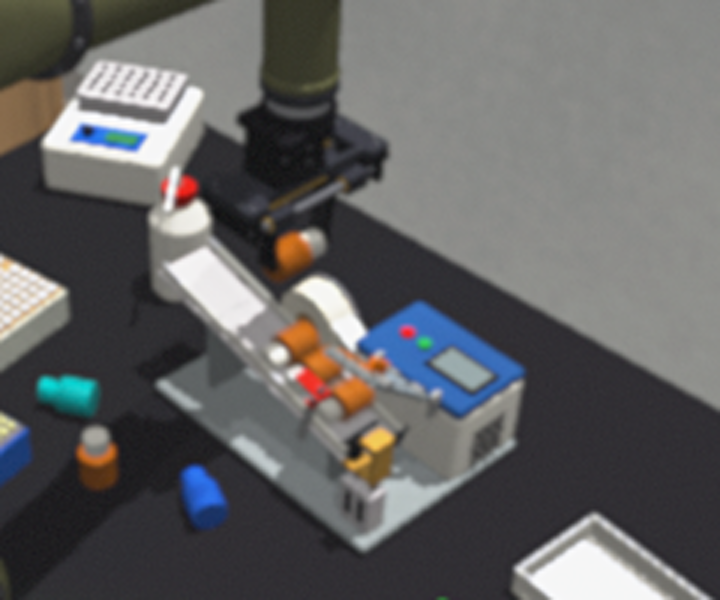

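The stuck bottle is held in the gripper (side-zoom (298,252)) and the good bottles are rolling down past the shoe. Next I'll measure the tray from the first pictures.

```bash
python3 - <<'E'
from h import *
for c,f in [('scene',spts),('side',spts)]:
    im=cv2.imread(f'pics/{c}0.png')[:,:,::-1]; d=np.load(f'pics/{c}0.png.npy'); P=f(d,viewer.camera_params(c))
    m=(d>0)&(np.hypot(P[...,0]-.607,P[...,1]+.288)<.14)&(P[...,2]>.001)&(P[...,2]<.06)&(im.min(-1)>90)
    q=P[m]; top=q[q[:,2]>.025]
    r=cv2.minAreaRect((q[:,:2]*1000).astype(np.float32)); r2=cv2.minAreaRect((top[:,:2]*1000).astype(np.float32)); print(c,len(q),r,r2,np.percentile(q[:,2],[5,50,95]))
E
```

```text
scene 2247 ((591.4931640625, -302.385009765625), (192.6688690185547, 149.22283935546875), 83.89228820800781) ((604.8901977539062, -290.0713195800781), (164.62786865234375, 123.82783508300781), 83.8740005493164) [0.0022 0.0071 0.0353]
side 2055 ((584.4639282226562, -280.4390563964844), (183.38502502441406, 226.82809448242188), 83.66681671142578) ((568.8297119140625, -288.6581726074219), (163.20448303222656, 198.07504272460938), 84.48772430419922) [0.0022 0.008  0.0359]
```

```bash
cat >> h.py <<'E'
RTR=R.from_rotvec([0,0,np.radians(-2.4)])*RT()
E
python3 - <<'E'
from h import *
s=readout.get_state(); print(s['position'])
print(delta([.606,-.288,.25],RTR)); 
E
```

```text
[0.5685 0.1265 0.2539]
(array([   3.2039, -411.4948,   62.4829]), array([ 2.6725,  0.0887, -0.1106]))
```

```bash
python3 -m creep '[{"linear":[-0.03,-0.02,0.004],"twist":[0,0,0],"fingers":0.1},{"linear":[-0.04,-0.058,0.01],"twist":[0,0,0],"fingers":0.1},{"linear":[-0.04,-0.097,0.016],"twist":[1,0,0],"fingers":0.1},{"linear":[-0.04,-0.136,0.022],"twist":[1,0,0],"fingers":0.1},{"linear":[-0.04,-0.175,0.027],"twist":[2,0,0],"fingers":0.1},{"linear":[-0.04,-0.214,0.033],"twist":[2,0,0],"fingers":0.1},{"linear":[-0.04,-0.253,0.039],"twist":[2.7,0,0],"fingers":0.1},{"linear":[-0.03,-0.29,0.045],"twist":[2.7,0,0],"fingers":0.1}]' 15
python3 - <<'E'
from h import *
s=readout.get_state(); print(s['position'])
print(delta([.606,-.288,.25],RTR)); 
E
```

```text
time: 6.15
position: [0.5955, -0.1685, 0.2829]
tool_rot: [0.086, 1.568, -0.085]
ft_force: [1.0, -0.1, -0.2]
grip_width: 0.725
[ 0.5955 -0.1685  0.2829]
(array([  32.8338, -117.7228,   23.3631]), array([-0.1   ,  0.0527, -0.0326]))
```

```bash
python3 -m creep '[{"linear":[0.01,-0.037,0.006],"twist":[0,0,0],"fingers":0.1},{"linear":[0.03,-0.074,0.014],"twist":[0,0,0],"fingers":0.1},{"linear":[0.06,-0.1,0.02],"twist":[0,0,0],"fingers":0.1},{"linear":[0.09,-0.118,0.022],"twist":[0,0,0],"fingers":0.1},{"linear":[0.125,-0.118,0.022],"twist":[0,0,0],"fingers":0.1},{"linear":[0.155,-0.118,0.022],"twist":[0,0,0],"fingers":0.1},{"linear":[0.17,-0.118,0.022],"twist":[0,0,0],"fingers":0.1},{"linear":[0.17,-0.118,0.022],"twist":[0,0,0],"fingers":0.1}]' 15
python3 - <<'E'
from h import *
save('wrist','w5.png')
s=readout.get_state(); print(s['position'],s['time'],s['grip_width']*87)
print(delta([.606,-.288,.037],RTR)); 
save('side','s5.png')
E
```

```text
time: 6.82
position: [0.6008, -0.2839, 0.1059]
tool_rot: [0.089, 1.58, -0.082]
ft_force: [-1.5, 1.1, -1.0]
grip_width: 0.721
[ 0.6025 -0.2848  0.109 ] 6.8667 62.680758554154565
(array([71.9509, -2.967 ,  4.3586]), array([-0.0751, -0.3869, -0.1213]))
```

View pics/w5.png

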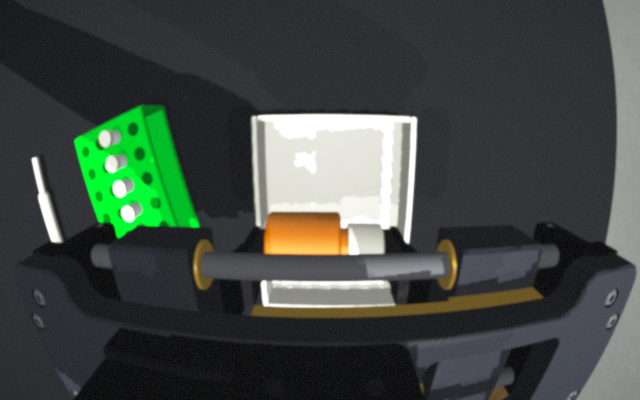

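View pics/s5.png

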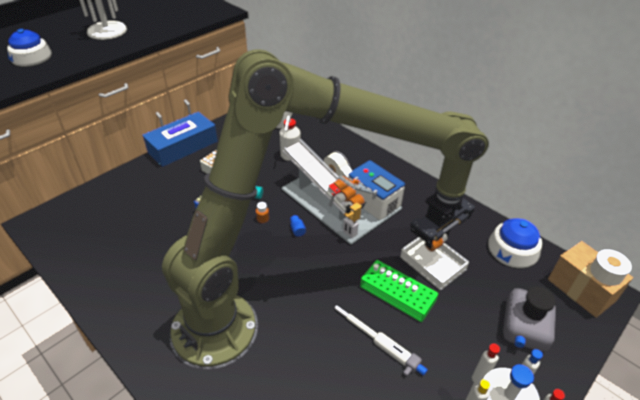

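The wrist view shows the tray square to the gripper, edges at 252–416 and centre about 334. The bottle is over it, a few mm to the left, which agrees with the computed residual. Lowering in.

```bash
python3 -m creep '[{"linear":[0.01,-0.003,0.0045],"twist":[0,0,0],"fingers":0.1},{"linear":[0.025,-0.003,0.0045],"twist":[0,0,0],"fingers":0.1},{"linear":[0.043,-0.003,0.0045],"twist":[0,0,0],"fingers":0.1},{"linear":[0.058,-0.003,0.0045],"twist":[0,0,0],"fingers":0.1},{"linear":[0.067,-0.003,0.0045],"twist":[0,0,0],"fingers":0.1},{"linear":[0.071,-0.003,0.0045],"twist":[0,0,0],"fingers":0.1},{"linear":[0.071,-0.003,0.0045],"twist":[0,0,0],"fingers":0.1},{"linear":[0.071,-0.003,0.0045],"twist":[0,0,0],"fingers":0.1}]' 15
python3 - <<'E'
from h import *
s=readout.get_state(); print(s['position'],s['time'],s['grip_width']*87,s['ft_force'])
print(delta([.606,-.288,.037],RTR)); 
E
```

```text
time: 7.58
position: [0.609, -0.2901, 0.0421]
tool_rot: [0.085, 1.569, -0.085]
ft_force: [0.2, 0.4, 0.7]
grip_width: 0.725
[ 0.609  -0.2901  0.0421] 7.5833 63.114831755926076 [0.2397 0.3686 0.6583]
(array([ 5.1226,  1.793 , -3.2473]), array([-0.076 ,  0.0358,  0.0123]))
```

```bash
python3 -m creep '[{"linear":[0.003,0.001,-0.002],"twist":[0,0,0],"fingers":0.1},{"linear":[0.0055,0.001,-0.002],"twist":[0,0,0],"fingers":0.1},{"linear":[0.0055,0.001,-0.002],"twist":[0,0,0],"fingers":0.1},{"linear":[0.0055,0.001,-0.002],"twist":[0,0,0],"fingers":0.1}]' 15; python3 -c "
from h import *
s=readout.get_state(); print(s['position'],s['ft_force'])"
```

```text
time: 7.92
position: [0.6069, -0.2886, 0.0365]
tool_rot: [0.085, 1.569, -0.085]
ft_force: [-0.4, 1.1, -1.3]
grip_width: 0.726
[ 0.6069 -0.2886  0.0365] [-0.3752  1.1483 -1.3439]
```

```bash
python3 -m creep '[{"linear":[0.0015,0,0],"twist":[0,0,0],"fingers":0.1},{"linear":[0.0025,0,0],"twist":[0,0,0],"fingers":0.1},{"linear":[0.0025,0,0],"twist":[0,0,0],"fingers":-0.5},{"linear":[0.0025,0,0],"twist":[0,0,0],"fingers":-0.62},{"linear":[0.0025,0,0],"twist":[0,0,0],"fingers":-0.62},{"linear":[0.0025,0,0],"twist":[0,0,0],"fingers":-0.62}]' 15; python3 -c "
from h import *
s=readout.get_state(); print(s['position'],s['ft_force'],s['grip_width']*87)"
```

```text
time: 8.42
position: [0.6069, -0.2886, 0.0338]
tool_rot: [0.085, 1.569, -0.085]
ft_force: [-0.4, 0.0, 0.9]
grip_width: 0.799
[ 0.6069 -0.2886  0.0338] [-0.3834  0.0016  0.8557] 69.55232598015041
```

```bash
python3 -m creep '[{"linear":[-0.012,0,0],"twist":[0,0,0],"fingers":-0.62},{"linear":[-0.03,0,0],"twist":[0,0,0],"fingers":-0.62},{"linear":[-0.06,0,0],"twist":[0,0,0],"fingers":-0.62},{"linear":[-0.1,0,0],"twist":[0,0,0],"fingers":-0.62},{"linear":[-0.14,0,0],"twist":[0,0,0],"fingers":1},{"linear":[-0.18,0,0],"twist":[0,0,0],"fingers":1},{"linear":[-0.22,0,0],"twist":[0,0,0],"fingers":1},{"linear":[-0.22,0,0],"twist":[0,0,0],"fingers":1}]' 15; python3 - <<'E'
from h import *
save('wrist','w6.png'); save('scene','c6.png'); save('side','s6.png')
a=cv2.imread('pics/s6.png')[110:300,260:500]; cv2.imwrite('pics/s6z.png',cv2.resize(a,(720,570),interpolation=cv2.INTER_CUBIC))
a=cv2.imread('pics/c6.png')[165:315,140:380]; cv2.imwrite('pics/c6z.png',cv2.resize(a,(720,450),interpolation=cv2.INTER_CUBIC))
s=readout.get_state(); print(s['position'],s['time'],s['ft_force'])
for c in ['scene','side']:
  for l in ['latch_pad','catch_nominal','hinge_mid','bottle','stuck']:
    r=nets.place_of(c,l); print(c,l,[(W2L(q['centre']).round(1).tolist(),round(q['conf'],2)) for q in r[:6]])
E
```

```text
time: 9.08
position: [0.6099, -0.2913, 0.2648]
tool_rot: [0.081, 1.554, -0.089]
ft_force: [-0.3, -1.3, 1.5]
grip_width: 0.594
[ 0.6068 -0.2888  0.2547] 9.2333 [ 1.1151 -0.3321 -0.9799]
scene latch_pad [([-16.0, -54.0, 189.6], 0.82)]
scene catch_nominal []
scene hinge_mid [([52.1, -62.5, 119.3], 0.88)]
scene bottle [([-173.6, 248.0, 19.0], 0.79), ([3.4, 9.5, 101.3], 0.78), ([-3.2, -26.9, 91.4], 0.71), ([-163.7, 22.4, 18.4], 0.54)]
scene stuck [([64.5, -351.3, 23.9], 0.73)]
side latch_pad [([-20.6, -59.9, 185.9], 0.57)]
side catch_nominal [([-50.1, -106.3, 115.3], 0.64)]
side hinge_mid [([51.0, -63.2, 120.3], 0.8)]
side bottle [([0.4, -24.1, 93.0], 0.79), ([-171.6, 251.0, 18.7], 0.65), ([-158.4, 28.2, 19.7], 0.61), ([-1.9, -68.0, 87.8], 0.52), ([3.8, 15.3, 102.8], 0.4)]
side stuck [([65.9, -347.3, 18.6], 0.65)]
```

View pics/s6z.png

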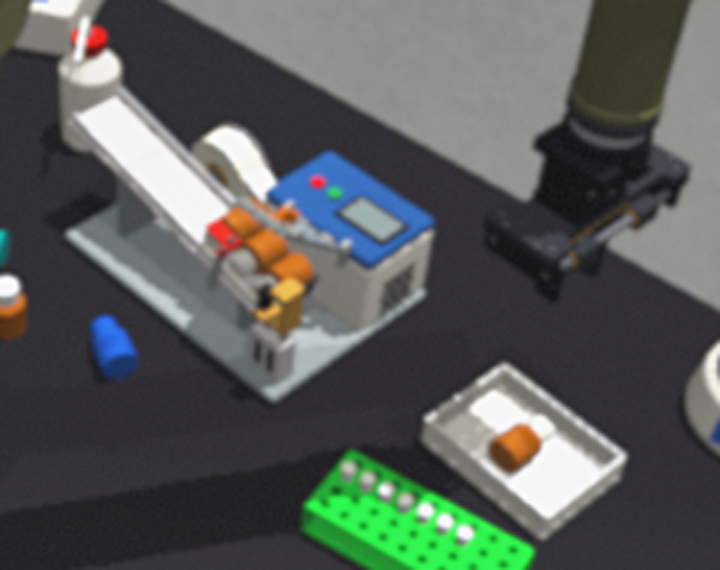

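View pics/c6z.png

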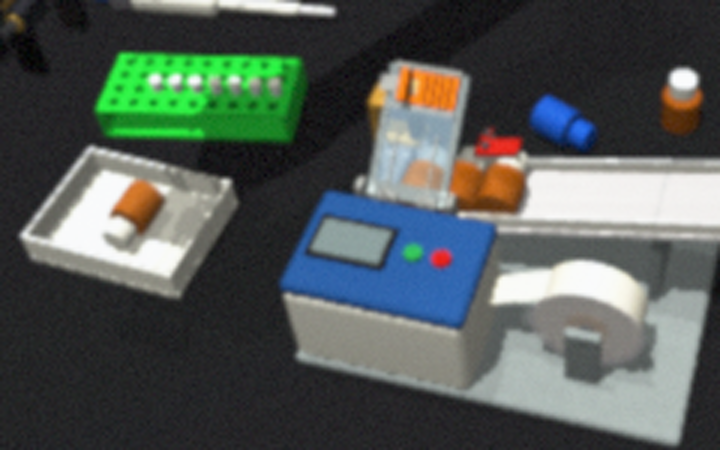

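The side view shows the reject bottle lying in the tray (515,447), and the three good bottles have rolled down to the end stop. The tube rack is untouched. Now to the cover: first the target pose and a visual estimate of the catch height.

```bash
python3 - <<'E'
from h import *
s=readout.get_state();print(s['position'],s['grip_width'])
print(delta(L2W([-4,-58,218]),RT()))
im=cv2.imread('pics/s6.png')[:,:,::-1].copy(); d=np.load('pics/s6.png.npy'); P=spts(d,viewer.camera_params('side'));Q=W2L(P.reshape(-1,3)).reshape(P.shape)
hsv=cv2.cvtColor(im,cv2.COLOR_RGB2HSV)
m=(hsv[...,0]>14)&(hsv[...,0]<28)&(hsv[...,1]>100)&(d>0)&(abs(Q[...,0]+55)<30)&(abs(Q[...,1]+105)<30)
q=Q[m];print(len(q),np.percentile(q,[2,25,50,75,98],axis=0).round(1))
v,u=np.where(m)
for z0 in range(100,150,4):
    k=(q[:,2]>=z0)&(q[:,2]<z0+4)
    if k.sum(): print(z0,k.sum(),q[k].mean(0).round(1),u[k].min(),u[k].max(),v[k].min(),v[k].max())
E
```

```text
[ 0.6067 -0.2886  0.2534] 0.030028636228016367
(array([ 35.4636, 288.6591, -81.8227]), array([-2.4749, -0.0313, -0.0085]))
182 [[ -64.1 -129.6   90.3]
 [ -58.5 -127.1   96.5]
 [ -51.8 -121.8  118.1]
 [ -43.7 -107.9  138. ]
 [ -34.8  -90.1  144. ]]
100 9 [ -54.8 -126.9  102.3] 353 358 216 219
104 5 [ -47.8 -120.5  105.6] 349 359 211 217
108 3 [ -47.  -127.1  109.2] 356 358 214 216
112 7 [ -55.  -127.3  114.1] 353 359 213 217
116 7 [ -53.2 -127.5  118. ] 353 359 212 215
120 8 [ -47.8 -122.9  121.7] 350 360 206 214
124 10 [ -53.1 -123.5  125.6] 349 360 207 214
128 6 [ -49.4 -126.1  130. ] 353 359 209 212
132 8 [ -51.3 -124.3  134. ] 353 360 204 212
136 26 [ -48.8 -117.8  138.2] 350 360 203 211
140 26 [ -49.7 -119.8  141.8] 351 360 203 210
144 4 [ -53.4 -121.5  145.4] 352 357 204 209
```

```bash
python3 -m creep '[{"linear":[0,0.036,-0.01],"twist":[-0.5,0,0],"fingers":1},{"linear":[0,0.075,-0.02],"twist":[-1,0,0],"fingers":1},{"linear":[0,0.114,-0.032],"twist":[-1.5,0,0],"fingers":1},{"linear":[0,0.153,-0.043],"twist":[-2,0,0],"fingers":1},{"linear":[0,0.192,-0.055],"twist":[-2.5,0,0],"fingers":1},{"linear":[0,0.231,-0.066],"twist":[-2.5,0,0],"fingers":1},{"linear":[0,0.265,-0.076],"twist":[-2.5,0,0],"fingers":1},{"linear":[0,0.2887,-0.082],"twist":[-2.5,0,0],"fingers":1}]' 15; python3 -m creep '[{"linear":[0.01,0,0],"twist":[0,0,0],"fingers":1},{"linear":[0.02,0,0],"twist":[0,0,0],"fingers":1},{"linear":[0.02,0,0],"twist":[0,0,0],"fingers":1},{"linear":[0.02,0,0],"twist":[0,0,0],"fingers":1}]' 15; python3 - <<'E'
from h import *
s=readout.get_state();print(s['position'],s['time'],s['grip_width'],s['ft_force'],W2L(s['position']))
print(delta(L2W([-4,-58,205]),RT()))
im,d=save('wrist','w7.png'); im,d=save('side','s7.png')
a=cv2.imread('pics/s7.png')[120:260,280:440]; cv2.imwrite('pics/s7z.png',cv2.resize(a,(685,600),interpolation=cv2.INTER_CUBIC))
E
```

```text
time: 10.4
position: [0.5556, 0.0118, 0.2539]
tool_rot: [0.049, 1.57, -0.046]
ft_force: [1.1, 0.5, 0.8]
grip_width: 0.006
time: 10.73
position: [0.5561, 0.0052, 0.2329]
tool_rot: [0.052, 1.572, -0.054]
ft_force: [-0.5, -0.2, -0.1]
grip_width: 0.0
[0.5561 0.0052 0.2329] 10.7333 0.0003568514359638306 [-0.5189 -0.1715 -0.1388] [ -4.3902 -59.9689 232.9309]
(array([27.9281,  2.0013,  0.4292]), array([-0.131 , -0.0894,  0.0645]))
```

View pics/w7.png

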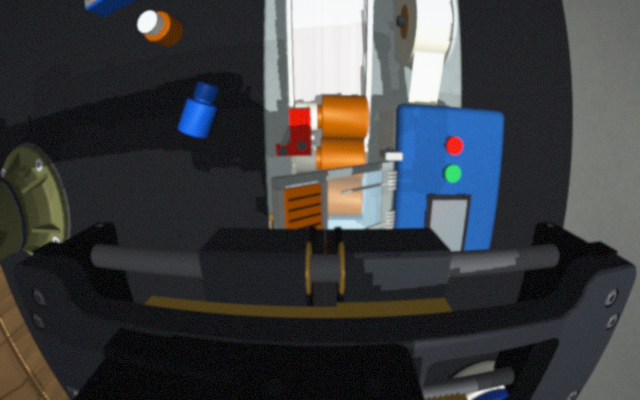

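View pics/s7z.png

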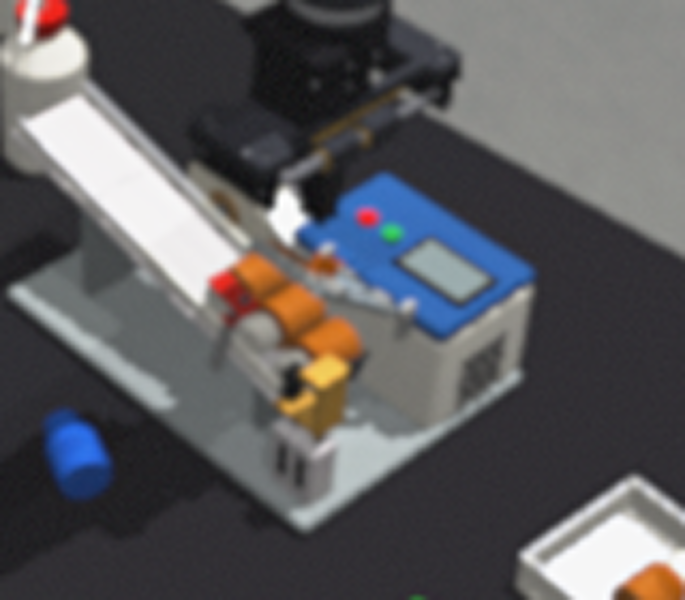

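The wrist view shows the ribbed orange pad at (302,205), just left (front) of the closed fingers at about 325, as planned. I'll descend to the pad and then follow the arc.

```bash
python3 -m creep '[{"linear":[0.01,0.002,0],"twist":[0,0,0],"fingers":1},{"linear":[0.02,0.002,0],"twist":[0,0,0],"fingers":1},{"linear":[0.028,0.002,0],"twist":[0,0,0],"fingers":1},{"linear":[0.033,0.002,0],"twist":[0,0,0],"fingers":1},{"linear":[0.033,0.002,0],"twist":[0,0,0],"fingers":1}]' 15; python3 - <<'E'
from h import *
s=readout.get_state();print(s['time'],s['ft_force'],W2L(s['position']))
E
```

```text
time: 11.25
position: [0.5556, 0.0091, 0.1988]
tool_rot: [0.05, 1.573, -0.052]
ft_force: [-0.2, 0.3, 0.4]
grip_width: 0.009
11.25 [-0.1644  0.3384  0.3641] [ -5.1495 -56.1949 198.8089]
```

```bash
python3 -m creep '[{"linear":[0.005,-0.001,-0.007],"twist":[0,0,0],"fingers":1},{"linear":[0.0125,-0.001,-0.0145],"twist":[0,0,0],"fingers":1},{"linear":[0.017,-0.001,-0.018],"twist":[0,0,0],"fingers":1},{"linear":[0.021,-0.001,-0.021],"twist":[0,0,0],"fingers":1},{"linear":[0.021,-0.001,-0.021],"twist":[0,0,0],"fingers":1}]' 15; python3 - <<'E'
from h import *
s=readout.get_state();print(s['time'],s['ft_force'],W2L(s['position']))
save('wrist','w8.png')
E
```

```text
time: 11.67
position: [0.5358, 0.0095, 0.1799]
tool_rot: [0.051, 1.569, -0.051]
ft_force: [3.8, -0.6, 2.6]
grip_width: 0.003
11.6667 [ 3.7654 -0.5648  2.6318] [-24.907  -57.0655 179.8959]
```

View pics/w8.png

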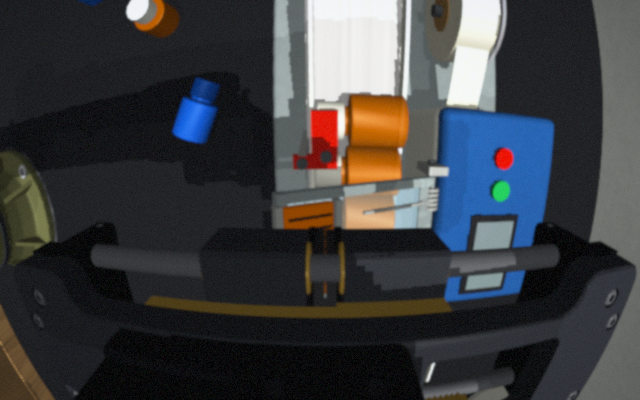

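The fingers are on the pad and the cover is going down (about 4.6 N). Continuing along the arc.

```bash
python3 -m creep '[{"linear":[0.005,0,-0.003],"twist":[0,0,0],"fingers":1},{"linear":[0.01,0,-0.006],"twist":[0,0,0],"fingers":1},{"linear":[0.015,0,-0.0085],"twist":[0,0,0],"fingers":1},{"linear":[0.019,0,-0.0105],"twist":[0,0,0],"fingers":1},{"linear":[0.024,0,-0.0125],"twist":[0,0,0],"fingers":1},{"linear":[0.024,0,-0.0125],"twist":[0,0,0],"fingers":1},{"linear":[0.024,0,-0.0125],"twist":[0,0,0],"fingers":1}]' 15; python3 - <<'E'
from h import *
s=readout.get_state();print(s['time'],s['ft_force'],W2L(s['position']))
E
```

```text
time: 12.3
position: [0.5229, 0.0104, 0.1556]
tool_rot: [0.051, 1.571, -0.051]
ft_force: [2.4, -0.4, 5.2]
grip_width: 0.006
12.3 [ 2.3817 -0.3632  5.2072] [-37.8737 -57.0027 155.599 ]
```

```bash
python3 -m creep '[{"linear":[0.002,0,-0.001],"twist":[0,0,0],"fingers":1},{"linear":[0.004,0,-0.0015],"twist":[0,0,0],"fingers":1},{"linear":[0.006,0,-0.002],"twist":[0,0,0],"fingers":1},{"linear":[0.006,0,-0.002],"twist":[0,0,0],"fingers":1}]' 15; python3 -c "
from h import *
s=readout.get_state();print(s['time'],s['ft_force'],W2L(s['position']))"
python3 -m creep '[{"linear":[0.0015,0,-0.0005],"twist":[0,0,0],"fingers":1},{"linear":[0.003,0,-0.001],"twist":[0,0,0],"fingers":1},{"linear":[0.003,0,-0.001],"twist":[0,0,0],"fingers":1}]' 15; python3 -c "
from h import *
s=readout.get_state();print(s['time'],s['ft_force'],W2L(s['position']))"
```

```text
time: 12.63
position: [0.5213, 0.0105, 0.1496]
tool_rot: [0.051, 1.57, -0.051]
ft_force: [4.3, -1.4, 4.6]
grip_width: 0.004
12.6333 [ 4.2916 -1.3625  4.6336] [-39.5094 -56.9963 149.5826]
time: 12.88
position: [0.5204, 0.0106, 0.1467]
tool_rot: [0.051, 1.57, -0.051]
ft_force: [4.6, -1.5, 5.2]
grip_width: 0.004
12.8833 [ 4.5983 -1.5298  5.2018] [-40.4135 -56.9907 146.7446]
```

```bash
python3 -m creep '[{"linear":[0.0015,0,0],"twist":[0,0,0],"fingers":1},{"linear":[0.003,0,0],"twist":[0,0,0],"fingers":1},{"linear":[0.003,0,0],"twist":[0,0,0],"fingers":1}]' 15; python3 -c "
from h import *
s=readout.get_state();print(s['time'],s['ft_force'],W2L(s['position']))"
python3 -m creep '[{"linear":[0.0015,0,0],"twist":[0,0,0],"fingers":1},{"linear":[0.003,0,0],"twist":[0,0,0],"fingers":1},{"linear":[0.003,0,0],"twist":[0,0,0],"fingers":1}]' 15; python3 -c "
from h import *
s=readout.get_state();print(s['time'],s['ft_force'],W2L(s['position']))"
```

```text
time: 13.13
position: [0.5199, 0.0106, 0.1436]
tool_rot: [0.051, 1.571, -0.051]
ft_force: [3.5, -0.7, 6.4]
grip_width: 0.004
13.1333 [ 3.5193 -0.6722  6.3862] [-40.8803 -56.989  143.5979]
time: 13.38
position: [0.5199, 0.0106, 0.1422]
tool_rot: [0.052, 1.571, -0.05]
ft_force: [-1.1, -1.3, 14.8]
grip_width: 0.006
13.3833 [-1.0605 -1.3021 14.8353] [-40.9124 -56.9888 142.2354]
```

Firm contact: the force jumped from 6.4 to 14.8 N and the descent stopped short, so the rubber stop lies at tip z of about 131 mm. I'll add one small increment to confirm.

```bash
python3 -m creep '[{"linear":[0.001,0,0],"twist":[0,0,0],"fingers":1},{"linear":[0.001,0,0],"twist":[0,0,0],"fingers":1},{"linear":[0.001,0,0],"twist":[0,0,0],"fingers":1}]' 15; python3 - <<'E'
from h import *
s=readout.get_state();print(s['time'],s['ft_force'],W2L(s['position']))
save('wrist','w9.png'); save('side','s9.png')
a=cv2.imread('pics/s9.png')[120:260,280:440]; cv2.imwrite('pics/s9z.png',cv2.resize(a,(685,600),interpolation=cv2.INTER_CUBIC))
E
```

```text
time: 13.63
position: [0.5199, 0.0106, 0.1421]
tool_rot: [0.052, 1.571, -0.05]
ft_force: [-2.7, -0.4, 20.3]
grip_width: 0.005
13.6333 [-2.691  -0.3717 20.31  ] [-40.8799 -56.9968 142.116 ]
```

View pics/s9z.png

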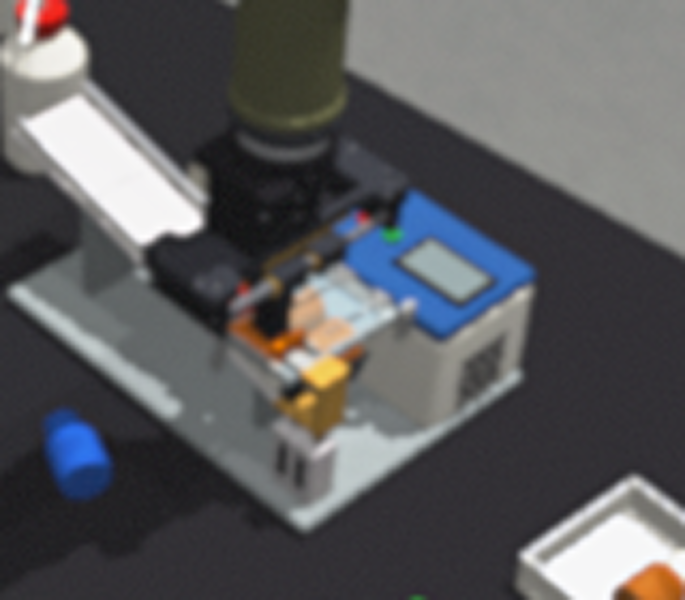

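View pics/w9.png

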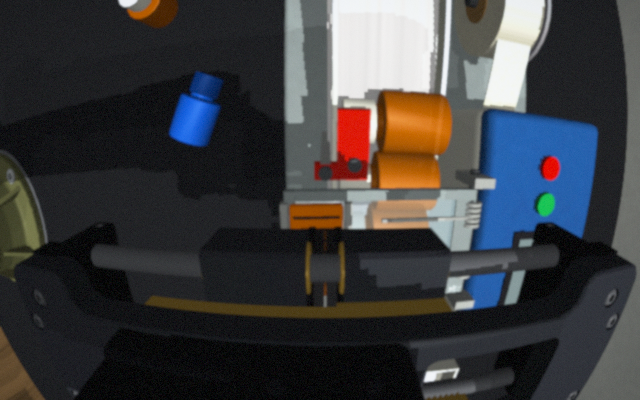

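The side view shows the cover level on its stop with the fingers on the orange latch (285,345). Force is 20 N with no further travel. I'll hold that and slide towards -y.

```bash
python3 -m creep '[{"linear":[0,-0.002,0],"twist":[0,0,0],"fingers":1},{"linear":[0,-0.004,0],"twist":[0,0,0],"fingers":1},{"linear":[0,-0.006,0],"twist":[0,0,0],"fingers":1},{"linear":[0,-0.008,0],"twist":[0,0,0],"fingers":1},{"linear":[0,-0.008,0],"twist":[0,0,0],"fingers":1}]' 15; python3 -c "
from h import *
s=readout.get_state();print(s['time'],s['ft_force'],W2L(s['position']))"
```

```text
time: 14.15
position: [0.5195, 0.0038, 0.1421]
tool_rot: [0.053, 1.571, -0.048]
ft_force: [-2.9, 1.1, 19.9]
grip_width: 0.009
14.15 [-2.9038  1.0737 19.865 ] [-40.85   -63.846  142.1373]
```

```bash
python3 -m creep '[{"linear":[0,-0.002,0],"twist":[0,0,0],"fingers":1},{"linear":[0,-0.004,0],"twist":[0,0,0],"fingers":1},{"linear":[0,-0.006,0],"twist":[0,0,0],"fingers":1},{"linear":[0,-0.008,0],"twist":[0,0,0],"fingers":1},{"linear":[0,-0.008,0],"twist":[0,0,0],"fingers":1}]' 15; python3 -c "
from h import *
s=readout.get_state();print(s['time'],s['ft_force'],W2L(s['position']))"
```

```text
time: 14.57
position: [0.519, -0.0043, 0.1421]
tool_rot: [0.053, 1.571, -0.048]
ft_force: [-1.5, 1.6, 18.9]
grip_width: 0.008
14.5667 [-1.5361  1.5816 18.8632] [-40.7975 -71.8924 142.1358]
```

```bash
python3 -m creep '[{"linear":[0,-0.002,0],"twist":[0,0,0],"fingers":1},{"linear":[0,-0.004,0],"twist":[0,0,0],"fingers":1},{"linear":[0,-0.006,0],"twist":[0,0,0],"fingers":1},{"linear":[0,-0.006,0],"twist":[0,0,0],"fingers":1}]' 15; python3 - <<'E'
from h import *
s=readout.get_state();print(s['time'],s['ft_force'],W2L(s['position']))
save('wrist','w10.png'); save('side','s10.png')
a=cv2.imread('pics/s10.png')[160:240,310:410]; cv2.imwrite('pics/s10z.png',cv2.resize(a,(750,600),interpolation=cv2.INTER_CUBIC))
E
```

```text
time: 14.9
position: [0.519, -0.0052, 0.1422]
tool_rot: [0.056, 1.57, -0.041]
ft_force: [-2.2, 10.7, 19.0]
grip_width: 0.003
14.9 [-2.2059 10.6506 19.0236] [-40.7793 -72.7998 142.189 ]
```

View pics/s10z.png

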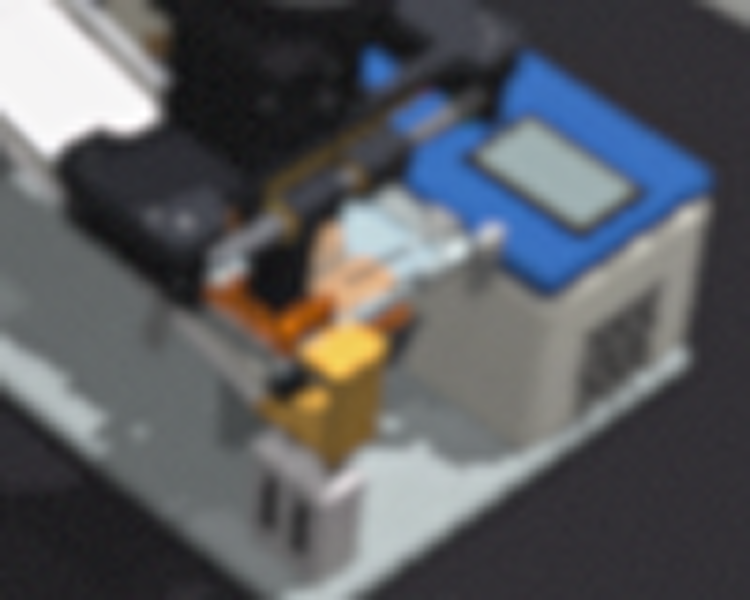

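View pics/w10.png

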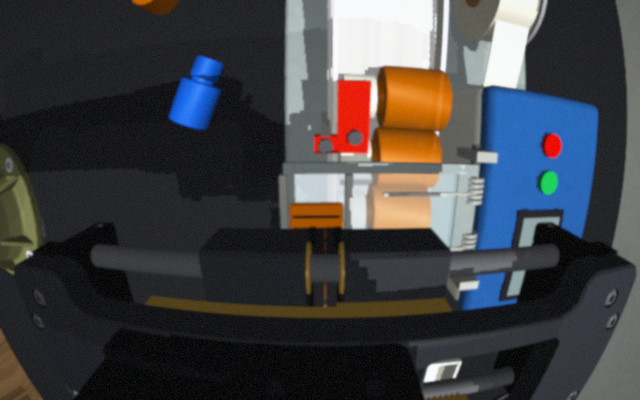

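```bash
python3 - <<'E'
from h import *
c=viewer.camera_params('wrist'); s=readout.get_state()
R0=R.from_rotvec(s['tool_rot'])
Tt=np.eye(4);Tt[:3,:3]=R0.as_matrix();Tt[:3,3]=s['position']
rel=np.linalg.inv(Tt)@c['cam_to_world']
for f,tl in [('w9.png',(-40.88,-57.0,142.1)),('w10.png',None)]:
    im=cv2.imread('pics/'+f)[:,:,::-1].copy(); d=np.load('pics/'+f+'.npy')
    T=Tt.copy()
    if tl: T[:3,3]=L2W(tl); T[:3,:3]=R.from_rotvec([.052,1.571,-.05]).as_matrix()
    P=wpts(d,{'K':c['K'],'cam_to_world':T@rel}); Q=W2L(P.reshape(-1,3)).reshape(P.shape)
    hsv=cv2.cvtColor(im,cv2.COLOR_RGB2HSV)
    m=(hsv[...,0]>5)&(hsv[...,0]<20)&(hsv[...,1]>170)&(hsv[...,2]>70)&(d>0)&(Q[...,2]>120)&(Q[...,2]<150)&(Q[...,0]<-25)&(Q[...,0]>-70); m[:190]=0;m[:,350:]=0
    q=Q[m]; print(f,len(q),np.percentile(q,[2,50,98],axis=0).round(1))
E
```

```text
w9.png 1192 [[-60.2 -47.3 128.9]
 [-46.3 -40.2 130.5]
 [-32.9 -34.1 132.1]]
w10.png 1233 [[-60.2 -62.7 128.9]
 [-46.8 -55.8 130.5]
 [-32.9 -49.5 132.1]]
```

```bash
python3 -m creep '[{"linear":[0,-0.0015,0],"twist":[0,0,0],"fingers":1},{"linear":[0,-0.003,0],"twist":[0,0,0],"fingers":1},{"linear":[0,-0.003,0],"twist":[0,0,0],"fingers":1}]' 15; python3 -c "
from h import *
s=readout.get_state();print(s['time'],s['ft_force'],W2L(s['position']))"
```

```text
time: 15.25
position: [0.5191, -0.007, 0.1422]
tool_rot: [0.056, 1.57, -0.04]
ft_force: [-0.2, 12.4, 18.1]
grip_width: 0.011
15.25 [-0.2221 12.3724 18.0973] [-40.5056 -74.6263 142.2067]
```

```bash
cat > pad.py <<'E'
from h import *
import sys
c=viewer.camera_params('wrist'); im,d=save('wrist',sys.argv[1])
P=wpts(d,c); Q=W2L(P.reshape(-1,3)).reshape(P.shape); hsv=cv2.cvtColor(im,cv2.COLOR_RGB2HSV)
m=(hsv[...,0]>5)&(hsv[...,0]<20)&(hsv[...,1]>170)&(hsv[...,2]>70)&(d>0)&(Q[...,2]>115)&(Q[...,2]<160)&(Q[...,0]<-25)&(Q[...,0]>-70)&(Q[...,1]<-30)&(Q[...,1]>-100); m[:,360:]=0
q=Q[m]; s=readout.get_state(); print(len(q),np.percentile(q,[2,50,98],axis=0).round(1),W2L(s['position']),s['ft_force'],s['time'])
E
python3 pad.py w11.png
```

```text
1334 [[-60.2 -65.1 128.9]
 [-46.5 -56.7 130.5]
 [-32.8 -49.8 131.9]] [-40.5079 -74.6483 142.1883] [-1.2083 12.2483 18.4545] 15.3
```

The pad has stopped moving (edge at -49.8) while the finger slips on it, so the latch is at the end of its travel: about 16 mm seen, past the 7 mm needed. I'll ease the lateral push, then release gradually and watch whether the cover follows.

```bash
python3 -m creep '[{"linear":[-0.001,0.001,0],"twist":[0,0,0],"fingers":1},{"linear":[-0.002,0.001,0],"twist":[0,0,0],"fingers":1},{"linear":[-0.003,0.001,0],"twist":[0,0,0],"fingers":1},{"linear":[-0.003,0.001,0],"twist":[0,0,0],"fingers":1}]' 15; python3 -c "
from h import *
s=readout.get_state();print(s['time'],s['ft_force'],W2L(s['position']))"
python3 -m creep '[{"linear":[-0.001,0,0],"twist":[0,0,0],"fingers":1},{"linear":[-0.002,0,0],"twist":[0,0,0],"fingers":1},{"linear":[-0.003,0,0],"twist":[0,0,0],"fingers":1},{"linear":[-0.003,0,0],"twist":[0,0,0],"fingers":1}]' 15; python3 -c "
from h import *
s=readout.get_state();print(s['time'],s['ft_force'],W2L(s['position']))"; python3 pad.py w12.png
```

```text
time: 15.63
position: [0.5179, -0.0106, 0.143]
tool_rot: [0.052, 1.572, -0.047]
ft_force: [1.5, 3.7, 4.3]
grip_width: 0.004
15.6333 [1.5156 3.7326 4.3205] [-41.4798 -78.2395 142.9559]
time: 15.97
position: [0.5173, -0.012, 0.1452]
tool_rot: [0.051, 1.573, -0.049]
ft_force: [0.5, 2.6, 5.7]
grip_width: 0.007
15.9667 [0.5085 2.6479 5.6527] [-42.0242 -79.7282 145.2316]
1857 [[-59.9 -69.6 131.5]
 [-46.3 -59.6 133.2]
 [-32.4 -49.8 135. ]] [-42.0068 -79.7525 145.1889] [0.0934 3.8802 4.5356] 16.0167
```

```bash
python3 -m creep '[{"linear":[-0.002,0,0],"twist":[0,0,0],"fingers":1},{"linear":[-0.004,0,0],"twist":[0,0,0],"fingers":1},{"linear":[-0.004,0,0],"twist":[0,0,0],"fingers":1}]' 15; python3 -c "
from h import *
s=readout.get_state();print(s['time'],s['ft_force'],W2L(s['position']))";  python3 pad.py w13.png
```

```text
time: 16.27
position: [0.5168, -0.0123, 0.1485]
tool_rot: [0.051, 1.575, -0.05]
ft_force: [-0.3, 5.5, -1.8]
grip_width: 0.006
16.2667 [-0.3419  5.5469 -1.7619] [-42.4763 -79.9987 148.5306]
1876 [[-59.7 -71.2 131.7]
 [-45.8 -59.9 133.5]
 [-32.4 -49.7 135.5]] [-42.4802 -79.9833 148.5078] [-1.5625  4.6234 -2.3103] 16.3167
```

The cover stayed at 133.5 mm with the fingers off the pad. Pushing 5 N on the tab no longer moves the latch, so it is fully across. Backing off the tab and rising clear.

```bash
python3 -m creep '[{"linear":[0,0.002,0],"twist":[0,0,0],"fingers":1},{"linear":[-0.002,0.005,0],"twist":[0,0,0],"fingers":1},{"linear":[-0.01,0.007,0],"twist":[0,0,0],"fingers":1},{"linear":[-0.03,0.007,0],"twist":[0,0,0],"fingers":1},{"linear":[-0.065,0.007,0],"twist":[0,0,0],"fingers":1},{"linear":[-0.1,0.007,0],"twist":[0,0,0],"fingers":1},{"linear":[-0.12,0.007,0],"twist":[0,0,0],"fingers":1},{"linear":[-0.12,0.007,0],"twist":[0,0,0],"fingers":1}]' 15; sleep 0; python3 -m creep '[{"linear":[-0.02,0.04,0],"twist":[0,0,0],"fingers":1},{"linear":[-0.03,-0.04,0],"twist":[0,0,0],"fingers":1},{"linear":[-0.03,-0.08,0],"twist":[0,0,0],"fingers":1},{"linear":[-0.03,-0.12,0],"twist":[0,0,0],"fingers":1},{"linear":[-0.03,-0.15,0],"twist":[0,0,0],"fingers":1},{"linear":[-0.03,-0.15,0],"twist":[0,0,0],"fingers":1},{"linear":[-0.03,-0.15,0],"twist":[0,0,0],"fingers":1}]' 15
python3 - <<'E'
from h import *
save('scene','c14.png'); save('side','s14.png')
a=cv2.imread('pics/s14.png')[110:300,260:500]; cv2.imwrite('pics/s14z.png',cv2.resize(a,(720,570),interpolation=cv2.INTER_CUBIC))
a=cv2.imread('pics/c14.png')[165:315,140:380]; cv2.imwrite('pics/c14z.png',cv2.resize(a,(720,450),interpolation=cv2.INTER_CUBIC))
for c in ['scene','side']:
  for l in ['latch_pad','bottle','stuck','tube_rack','spare_bottle']:
    r=nets.place_of(c,l); print(c,l,[(W2L(q['centre']).round(1).tolist(),round(q['conf'],2)) for q in r[:6]])
print(readout.get_state()['time'])
E
```

```text
time: 16.98
position: [0.5219, -0.0073, 0.2759]
tool_rot: [0.053, 1.56, -0.051]
ft_force: [0.5, -0.0, 0.0]
grip_width: 0.006
time: 17.57
position: [0.5074, -0.1639, 0.3003]
tool_rot: [0.057, 1.57, -0.062]
ft_force: [-0.9, -1.4, 0.9]
grip_width: 0.007
scene latch_pad [([-46.2, -69.1, 135.2], 0.45)]
scene bottle [([-0.1, -28.7, 90.7], 0.65), ([-159.6, 25.7, 20.6], 0.65), ([-169.4, 250.9, 17.4], 0.5)]
scene stuck [([67.5, -351.4, 20.6], 0.76), ([-212.9, 137.9, -1.5], 0.44), ([-301.9, 258.2, 0.1], 0.41)]
scene tube_rack [([-104.4, -356.5, -0.2], 0.84), ([-149.0, 432.1, -1.2], 0.69), ([66.5, -350.9, 24.2], 0.16)]
scene spare_bottle []
side latch_pad [([-50.3, -108.5, 114.9], 0.73), ([-48.5, -71.7, 132.3], 0.58)]
side bottle [([-159.5, 28.7, 16.4], 0.68), ([1.4, 15.3, 101.6], 0.49), ([-170.9, 249.4, 18.3], 0.46), ([53.2, -60.2, 121.4], 0.39), ([67.2, -349.6, 21.5], 0.24)]
side stuck [([68.4, -347.5, 19.6], 0.49)]
side tube_rack [([-101.0, -358.0, 4.2], 0.68)]
side spare_bottle [([-211.7, 136.3, 0.1], 0.75)]
18.1667
```

View pics/s14z.png

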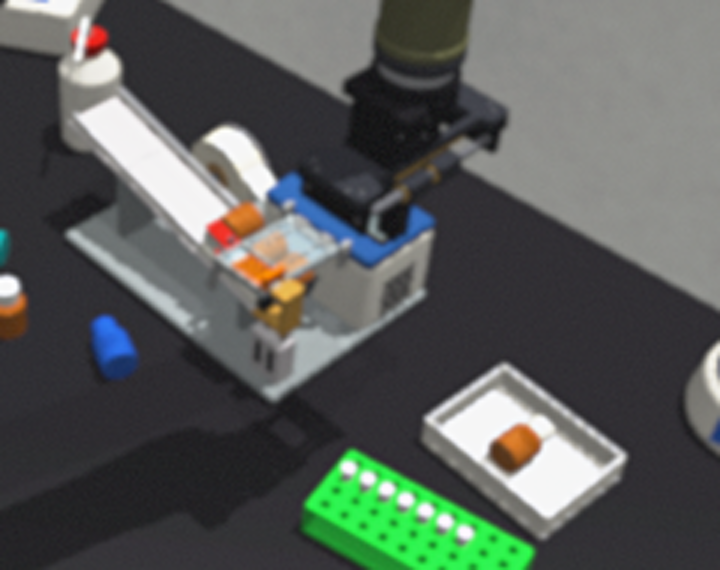

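View pics/c14z.png

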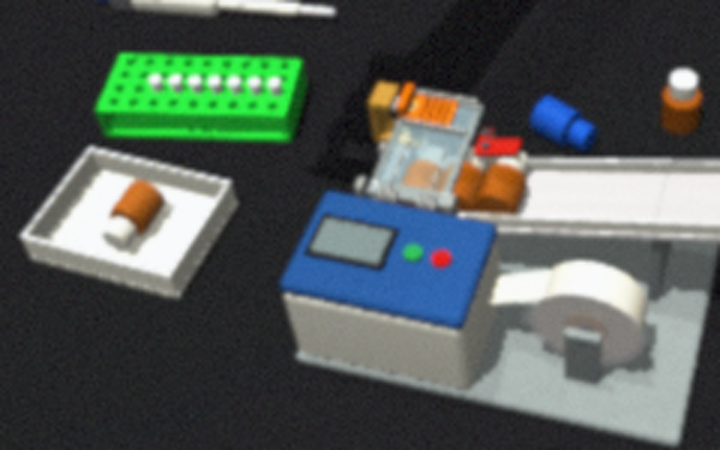

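View pics/c14.png

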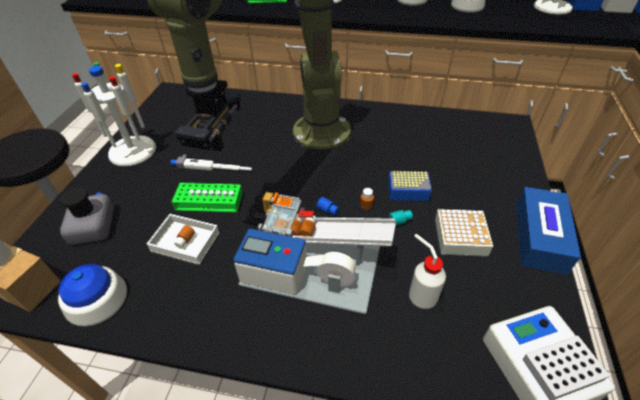

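Both views show the cover shut and the latch across under the brass catch. The reject bottle lies in the tray, the good bottles are at the stop, and everything else is in place. The arm is clear, so I'm handing in.

```bash
python3 -c "
from h import *
s=readout.get_state();print(s['time'],s['position'],s['ft_force'],s['qd'])
print(job.close_job())"
```

```text
18.1667 [ 0.5095 -0.1557  0.2998] [-0.1967 -0.4125 -0.4266] [ 0.0035  0.0001  0.0025 -0.0026 -0.0003 -0.0001  0.0013]
the job is handed in; nothing more can be done
None
```

The job is done and handed in at 18.2 s of the 51 s allowed, with the robot clear of everything.

**Reject bottle:** I gripped the stuck bottle across its ends, eased it about 16 mm up the chute, lifted it up and back over the first good bottle, and laid it on its side in the white tray. The three good bottles rolled down. With the cover still open, the networks placed them 37–45 mm apart with the first at the end stop.

**Cover and latch:** I pressed the cover down until it stopped moving at about 20 N, roughly 4 mm above level. I held it there and slid the latch towards -y until it would go no further.

**Last checks:**
- **Cover:** after I eased off, it rose about 3 mm, as a latched cover should, and then held. It was still shut about 2 s later with nothing touching it.
- **Other items:** nothing else in the two final camera views appeared to have moved. I judged this by eye and did not measure it.

**Disagreements:**
- **Latch travel:** I measured about 16 mm of travel, not the nominal 18 mm. A further push of about 5 N on the tab did not move it, and it is well past the 7 mm where the nose engages.
- **First move:** I typed the first arm move in millimetres instead of metres. The per-row limit kept it to a safe distance in the intended direction.
- **Bottle detections:** in the last pictures the networks did not pick out the bottle at the station, which lies under the clear cover. It is visible there in both views.

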